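# Eject the tall battery and trap it

### The job

I want the taller of the two batteries freed from its charger without it shooting off the bench: press that charger's release button with one fingertip and, as the battery springs forward, trap its nose with the other finger so that it stops one to two centimetres out, without lifting it. Finish while still holding it trapped there against its spring, and leave the other battery and everything else on the bench as they are.

Things in the scene. Friction and masses are not known exactly. Their poses are not given: they have to be found in the camera images.
- charger_tall: Charger holding the taller battery: grey, fixed to the bench, 215 mm long (x), 136 wide, open bay in front, 80 mm high tower behind. Origin on the bench under the bay's centre line, half-way along. x points from bay to tower; the battery comes out towards -x on runners that end at x = -105 mm, between guide walls at y = +-41 mm, 47 mm high, that end at x = -70 mm.
- release_tall_pad (a point): Centre of the top of that charger's release button: a ribbed black thumb pad, 32 mm (x) by 30 mm (y), in a well beside the front of the bay, at x = -75, y = +64 mm in the charger's frame. Its top is 56 mm above the bench, 49 mm when fully down; the well's rim is at 46 mm.
- release_tall (a joint): Travel of that button: 0 up, 0.007 m fully down. It springs back, starts to move at about 2 N and takes 5 to 8 N; the catch lets the battery go at 4 to 5 mm.
- battery_tall: The taller battery, 110 mm long (x), 74 wide, 70 high, about 0.55 kg, black with a grey top plate; loose, but caught in the charger, 28 mm above the bench. Origin: centre of its underside; axes as the charger's. Once let go, a spring behind it pushes with 9 N, falling to 4 N over 32 mm; untrapped, it shoots off the front in a fraction of a second.
- battery_tall_nose (a point): Centre of the flat upright nose (front face, 74 mm wide, 70 high) of the taller battery, 63 mm above the bench. With the battery home it is at x = -65, y = 0 mm in the charger's frame: 10 mm behind the button's centre and 64 mm to its side.
- charger_slim: The other charger, alike in every way, with the slim battery in it; frame as for charger_tall. Leave alone.
- battery_slim: The slim battery, 110 x 74 x 42 mm, caught in the other charger; origin and axes as for the taller one. Its top lies 10 mm below the top of its charger's tower, the taller battery's 18 mm above. Must stay home.
- radio: Two-way radio lying flat between the chargers, 105 mm body (165 mm with aerial, along x) x 54 x 30 mm. Origin: centre of the body's underside. Bystander.
- cup: Brown paper cup, upright, 72 mm across, 85 mm high; origin centre of its underside. Bystander.
- screwdriver: Screwdriver lying in front of the chargers. Bystander.
- tape: Roll of packing tape lying flat, 112 mm across, 48 mm high. Bystander.
- stapler: Desk stapler, 150 x 36 x 54 mm. Bystander.
- padlock: Brass padlock lying flat, 45 x 40 x 22 mm. Bystander.
Not all that is in view belongs to the job. Leave any yellow look-alike of the battery_tall alone.

How it is judged:
On the way, in this order (a step that is already met when the one before it is completed fails the run):
1. the release button of the charger with the taller battery is pressed (value of joint release_tall above 0.003 m).
2. the taller battery has sprung 5 to 30 mm out and stands still against a finger (x of battery_tall_nose in the frame of charger_tall between -0.095 and -0.07 m and contact force between the fingers and battery_tall above 0.5 N and linear speed of battery_tall below 0.03 m/s), for 0.3 s.
At the end, for the whole second after the job is handed in: The taller battery has sprung 5 to 30 mm out of its home place, lies flat on its charger's runners, stands still, and a finger still holds it against its spring (at least 0.5 N) (all of step 2 and z of battery_tall_nose in the frame of charger_tall between 0.056 and 0.07 m and angle between battery_tall's own z axis and vertical below 0.15 rad); the arm keeps its last pose, push and grip.
It fails at once if the taller battery slides more than 30 mm out (x of battery_tall_nose in the frame of charger_tall below -0.095 m).
It fails at once if the taller battery is lifted or tipped (z of battery_tall_nose in the frame of charger_tall above 0.075 m or angle between battery_tall's own z axis and vertical above 0.25 rad).
It fails at once if the slim battery is let out or moved (distance of battery_slim from where it was at the start of the episode above 0.005 m).
It fails at once if a bystander is pushed, lifted or knocked over (distance of any of radio, cup, screwdriver, tape, stapler, padlock from where it was at the start of the episode above 0.03 m or angle between cup's own z axis and vertical above 0.5 rad).
It also fails if it takes over 29 s, if anything falls off the work surface, if the arm or the gripper's body presses on something with over 40 N, if the wrist force passes 120 N, or if a joint passes its speed limit or range.

### The arm

A 6-joint arm with a two-finger parallel gripper is mounted at the origin on the work surface. World frame = base frame: x ahead of the robot, y to its left, z up, the work surface at z = 0. Lengths are in m, angles in rad, forces in N, time in s.
With the tool pointing down it reaches from about 0.4 to 0.825 m from the base axis. Payload 7 kg.
Tool frame: the origin (TCP) lies at the very end of the fingers, on their centre line; the grasp point (between the pads) lies 19 mm behind it; z points along the fingers, y is the line along which they close (so a half turn about z gives the same grasp; the last joint's range is limited). The gripper opens to 88 mm and grips with 3 to 60 N. Pads are 19 mm wide; open, the fingers measure 130 mm over their backs; the gripper's body (78 mm by 193 mm) begins 47 mm behind the grasp point.
Start: joints at [0.288, 0.359, 0.012, 0, -1.224, -0.288], TCP at [0.675, -0, 0.187] pointing down, gripper open.
Joint ranges: [-3.07, 3.07], [-1.43, 2.12], [-1.02, 1.25], [-3.03, 1.67], [-3.05, -0], [-3.03, 3.03]. Speed limits (rad/s): [2.39, 2.39, 3.01, 3.14, 3.14, 3.14].

### API

Orientations are given as [roll, pitch, yaw] about the fixed x, y, z axes, in that order (R = Rz(yaw) Ry(pitch) Rx(roll)).
In Python, from station import arm gives the robot as it stands. The module is installed in compiled form; this text tells all that it offers.
- The arm moves only by the shell command python3 -m crank 'ROWS' [FORCE]. ROWS is JSON, a list of rows, each an object of numbers: "dx", "dy", "dz": the shift along the world's x, y, z in m; "twist": the turn about the world's z in degrees; "grip": the opening, from -1 (shut) to 1 (fully open). A call has exactly 5 rows; each row is the pose to reach, as a shift and turn from the pose commanded when the call began; what a row does not reach only later rows make up. A row lasts 1/12 s, in which the tool goes at most 41.7 mm and 7.16 degrees, less where a joint would pass 70% of its speed; a pose out of reach is approached as far as the arm can. A call with a gripper value outside its range is refused whole. The fingers move at their own pace and stop on an object; FORCE is the grip in N (left out, the last holds). Time passes only in rows, so rows that repeat a pose let the fingers close, or fill a call up. It gives the time, the measured TCP pose, the force, the opening and the grip force at its end, in the units of the state.
- arm.get_state(): the state, without advancing time (a new reading comes with each control period).
- arm.grab_frame(name): name is "scene" or "side" or "wrist"; returns the picture (480x640x3 uint8, red, green, blue); there is no depth.
- arm.get_calibration(name): a dict with "fx", "fy", "cx", "cy" (pixels), "k1" (the pictures are not rectified: a ray, as slopes to the right and down, at radius r is drawn at 1 + k1 r^2 times it, then the intrinsics apply), "cam_to_world" (4x4, takes a point from camera to world coordinates); the wrist camera has in their place "tool_from_camera" (4x4, takes a point from camera to tool coordinates, whose origin is the TCP and whose axes are the flange's). Camera axes: x right, y down, z forward; pixel columns grow to the right and rows downward; lengths in m; the calibration is good to about 2 mm. A picture is of the moment at which its call begins: read the wrist's pose just before it. get_calibration takes no time and is no camera call.
- arm.job_done(): hands the job in; it is judged then, once.
The state is a dict: "t": time; "q": joint angles; "qd": joint speeds; "joint_efforts": joint torques, N m; "eef_pos": TCP position; "ee_rot": TCP orientation; "force": force on the tool from outside, world axes, zero at the start; "moment": the same for the moment, N m; "width": finger opening in m; "gripper_force": force on a finger pad.
Only numpy, scipy, OpenCV 4.12 (cv2) and the standard library are available. Lean on these libraries where they do the work, as an engineer would, in place of code of your own. Each camera call takes 0.05 s, during which the arm holds its last target. There are 200 camera calls.

## Working session

There is one attempt and no reset: what is moved stays moved. The work goes in short steps, Python scripts to look and compute and a shell command to move; the robot and the scene stay as the last step left them, time stands still between calls to the robot, and variables do not carry over. Pictures are saved under pics/ and viewed, at most 10 in all, crops included, and the job is handed in when it is done.

```bash
mkdir -p pics; python3 - <<'E'
from station import arm
import cv2
s=arm.get_state(); print({k:s[k] for k in('t','eef_pos','ee_rot','force','width')})
for n in('scene','side','wrist'):
    cv2.imwrite(f'pics/{n}0.png',arm.grab_frame(n)[...,::-1]); print(n,arm.get_calibration(n))
E
```

```text
{'t': 0.0, 'eef_pos': array([ 6.74437425e-01, -5.01249794e-05,  1.85833161e-01]), 'ee_rot': array([ 3.13994812e+00, -1.43535515e-04, -1.57094375e+00]), 'force': array([-0.18525026,  0.60230102,  0.62360016]), 'width': 0.08739054390404787}
scene {'fx': 477.51015885100156, 'fy': 477.51015885100156, 'cx': 321.87836701221806, 'cy': 243.70667603725906, 'k1': -0.12322212554218252, 'cam_to_world': array([[ 0.21884729,  0.56380613, -0.79638465,  1.53026159],
       [ 0.97574178, -0.12158505,  0.18205782, -0.24467704],
       [ 0.00581684, -0.81690864, -0.57673775,  0.76738272],
       [ 0.        ,  0.        ,  0.        ,  1.        ]])}
side {'fx': 501.85076528007016, 'fy': 501.85076528007016, 'cx': 314.94144206436914, 'cy': 241.3606083845462, 'k1': -0.0447749309804643, 'cam_to_world': array([[ 0.86027883, -0.28302256,  0.4240502 ,  0.0682993 ],
       [-0.5092765 , -0.43852958,  0.74049257, -0.86718767],
       [-0.02361754, -0.85298888, -0.52139445,  0.66312804],
       [ 0.        ,  0.        ,  0.        ,  1.        ]])}
wrist {'fx': 375.7344619842616, 'fy': 375.7344619842616, 'cx': 319.845881483838, 'cy': 233.97699839757266, 'k1': 0.00048125549968893214, 'tool_from_camera': array([[-1.68936876e-03, -9.67589069e-01, -2.52524335e-01,
         6.75023786e-02],
       [ 9.99998273e-01, -1.83034943e-03,  3.23375822e-04,
        -1.12836623e-04],
       [-7.75102683e-04, -2.52523352e-01,  9.67590490e-01,
        -1.98071148e-01],
       [ 0.00000000e+00,  0.00000000e+00,  0.00000000e+00,
         1.00000000e+00]])}
```

View pics/scene0.png

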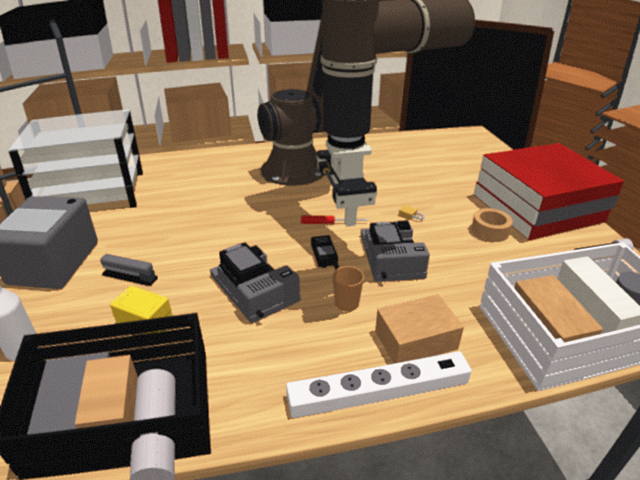

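View pics/side0.png

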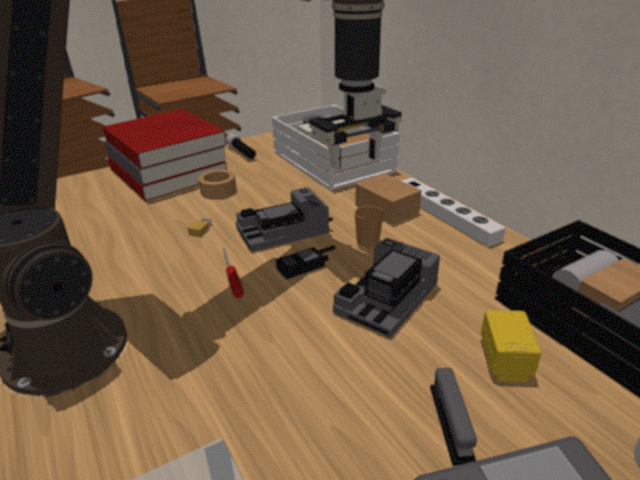

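View pics/wrist0.png

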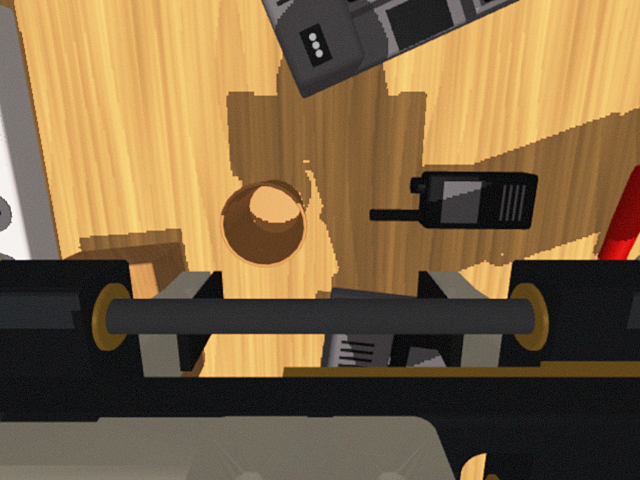

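The taller battery is in the charger at scene (250,275) and side (390,285), since its top stands above the tower. The slim one is at scene (395,250). The wrist view shows only the tall charger's tower corner at the top edge. I'll get a rough position first.

```bash
cat > h.py <<'E'
import numpy as np, cv2
from scipy.spatial.transform import Rotation as R
from station import arm
def ray(n,uv,pose=None):
    c=arm.get_calibration(n)
    K=np.array([[c['fx'],0,c['cx']],[0,c['fy'],c['cy']],[0,0,1.]])
    p=cv2.undistortPoints(np.array(uv,float).reshape(-1,1,2),K,np.array([c['k1'],0,0,0.])).reshape(-1,2)
    if n=='wrist':
        T=np.eye(4);T[:3,:3]=R.from_euler('xyz',pose[1]).as_matrix();T[:3,3]=pose[0];T=T@c['tool_from_camera']
    else: T=c['cam_to_world']
    d=np.c_[p,np.ones(len(p))]@T[:3,:3].T
    return T[:3,3],d
def plane(n,uv,z,pose=None):
    o,d=ray(n,uv,pose); return o+d*((z-o[2])/d[:,2])[:,None]
E
python3 - <<'E'
from h import *
print(plane('side',[[390,285],[398,265],[350,290]],.06).round(3))
print(plane('scene',[[245,260],[255,285]],.06).round(3))
a=cv2.imread('pics/side0.png')[225:345,320:450];b=cv2.imread('pics/scene0.png')[230:330,200:310]
a=cv2.resize(a,None,fx=3.2,fy=3.2,interpolation=cv2.INTER_CUBIC);b=cv2.resize(b,(380,384),interpolation=cv2.INTER_CUBIC) if 0 else cv2.resize(b,None,fx=3.4,fy=3.84,interpolation=cv2.INTER_CUBIC)
cv2.imwrite('pics/c1.png',np.hstack([a,b[:384]]))
E
```

```text
[[ 0.6   -0.237  0.06 ]
 [ 0.658 -0.19   0.06 ]
 [ 0.523 -0.208  0.06 ]]
[[ 0.581 -0.221  0.06 ]
 [ 0.681 -0.207  0.06 ]]
```

View pics/c1.png

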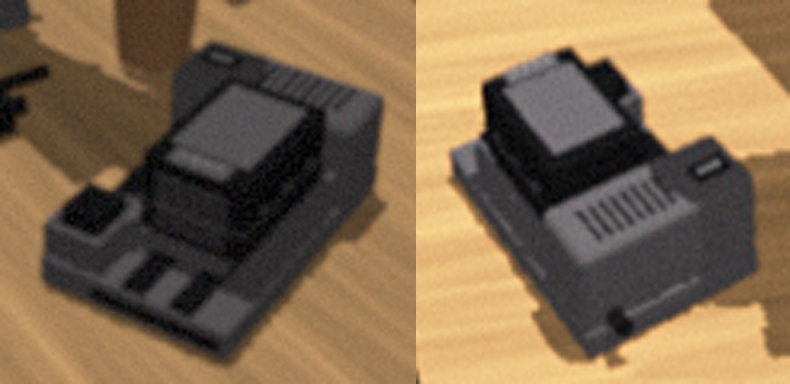

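The crops confirm it: the bay faces the robot, the button pad is at the front on its +y side, and the battery stands above the tower. I'll move the wrist camera over it.

```bash
python3 -m crank '[{"dx":-0.02,"dy":-0.035,"dz":0.01},{"dx":-0.04,"dy":-0.07,"dz":0.02},{"dx":-0.06,"dy":-0.1,"dz":0.03},{"dx":-0.08,"dy":-0.13,"dz":0.03},{"dx":-0.08,"dy":-0.13,"dz":0.03}]'
python3 - <<'E'
from h import *
import json
s=arm.get_state();f=arm.grab_frame('wrist')
json.dump([list(s['eef_pos']),list(s['ee_rot'])],open('p1.json','w'));print(s['eef_pos'],s['ee_rot'],abs(s['qd']).max())
cv2.imwrite('pics/w1.png',f[...,::-1])
E
```

```text
[ 6.74570792e-01 -3.74807171e-05  1.86022149e-01] [ 3.14028800e+00 -1.53208477e-04 -1.57086866e+00] 0.003594413724084624invalid input at $[0]: expected keys dx, dy, dz, twist, grip
```

View pics/w1.png

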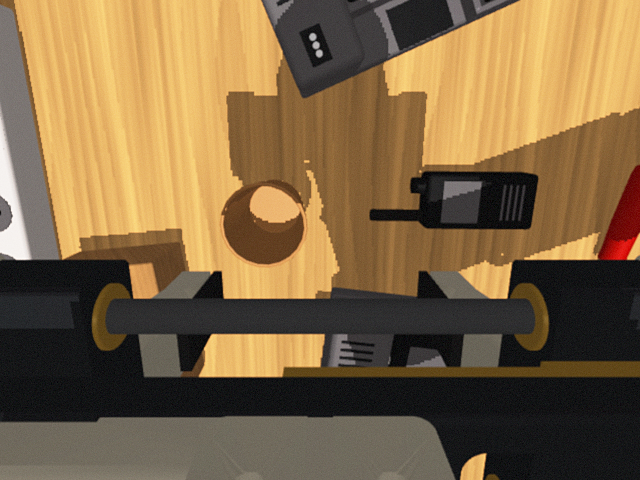

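The move was refused because every row needs all five keys, so this view is unchanged. I'll send it again.

```bash
python3 -m crank '[{"dx":-0.02,"dy":-0.035,"dz":0.01,"twist":0,"grip":1},{"dx":-0.04,"dy":-0.07,"dz":0.02,"twist":0,"grip":1},{"dx":-0.06,"dy":-0.1,"dz":0.03,"twist":0,"grip":1},{"dx":-0.08,"dy":-0.13,"dz":0.03,"twist":0,"grip":1},{"dx":-0.08,"dy":-0.13,"dz":0.03,"twist":0,"grip":1}]' && 
python3 - <<'E'
from h import *
import json
for i in range(3): s=arm.get_state();f=arm.grab_frame('wrist')
json.dump([list(s['eef_pos']),list(s['ee_rot'])],open('p1.json','w'));print(s['eef_pos'],s['ee_rot'],abs(s['qd']).max())
cv2.imwrite('pics/w2.png',f[...,::-1])
E
```

```text
t: 0.62
eef_pos: [0.5921, -0.1339, 0.2181]
ee_rot: [-3.141, -0.0, -1.574]
force: [0.0, 0.9, -0.6]
width: 0.0878
gripper_force: 0.0
[ 0.59433854 -0.13119614  0.21729445] [-3.14071780e+00  2.05858359e-04 -1.57301312e+00] 0.030426236251582844
```

View pics/w2.png

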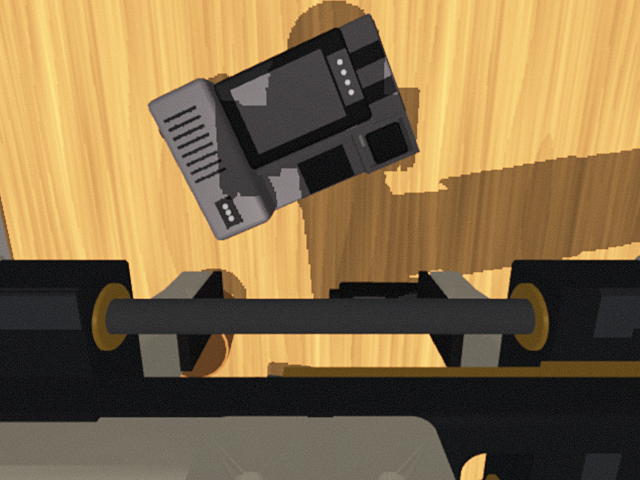

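The wrist view shows the battery top as a black-framed rectangle at (215,88), (341,28), (371,113), (254,168). The button pad is a dark square at about (387,144). I'll measure both with masks.

```bash
python3 - <<'E'
from h import *
import json
p=json.load(open('p1.json'));im=cv2.imread('pics/w2.png');g=cv2.cvtColor(cv2.GaussianBlur(im,(3,3),0),cv2.COLOR_BGR2GRAY)
print(g[144,360:425:3],g[110:185:3,387],g[60,205:240:2])
m=(g<38).astype(np.uint8);m=cv2.morphologyEx(m,cv2.MORPH_OPEN,np.ones((5,5)))
m[255:]=0
vis=cv2.resize(im[0:260,140:430],None,fx=2.7,fy=2.2)
for c in cv2.findContours(m,cv2.RETR_EXTERNAL,cv2.CHAIN_APPROX_NONE)[0]:
    r=cv2.minAreaRect(c)
    if cv2.contourArea(c)>300:
        b=cv2.boxPoints(r);z=.056 if r[0][0]>372 else .098
        w=plane('wrist',b,z,p); e=np.linalg.norm(np.diff(w[[0,1,2]],axis=0),axis=1)
        print(np.round(r[0]),np.round(r[1]),r[2],'\n',b.round(),'\n',w.round(4),w.mean(0).round(4),e.round(4))
        d=w[1]-w[0];f=w[2]-w[1];print(np.degrees(np.arctan2([d[1],f[1]],[d[0],f[0]])).round(1))
# side view cross-check of pad
i2=cv2.imread('pics/side0.png');g2=cv2.cvtColor(i2,cv2.COLOR_BGR2GRAY)[280:300,335:366];print(g2[::2,::2])
E
```

```text
[ 68  97  62  14  18  18  18  17  18  17  18  19  19  17  19  19  49  54
  61 136 198 190] [ 64  63  63  65  66  26  16  18  20  17  16  18  18  19  19  18  11  53
  66 106 122 198 193 198 197] [187 186 179 181 189 192 197 198 196 192 185 189 194 201 191 193 193 189]
[326. 169.] [33. 49.] 66.57130432128906 
 [[297. 163.]
 [341. 144.]
 [354. 174.]
 [310. 194.]] 
 [[ 0.6134 -0.1767  0.098 ]
 [ 0.5765 -0.1922  0.098 ]
 [ 0.5653 -0.1675  0.098 ]
 [ 0.6028 -0.1514  0.098 ]] [ 0.5895 -0.1719  0.098 ] [0.0401 0.0271]
[-157.2  114.5]
[387. 143.] [34. 37.] 68.74949645996094 
 [[363. 134.]
 [398. 120.]
 [410. 151.]
 [376. 165.]] 
 [[ 0.5538 -0.2006  0.056 ]
 [ 0.5226 -0.2124  0.056 ]
 [ 0.5099 -0.1843  0.056 ]
 [ 0.5416 -0.1721  0.056 ]] [ 0.532  -0.1923  0.056 ] [0.0333 0.0308]
[-159.4  114.4]
[306. 126.] [ 73. 165.] 83.54118347167969 
 [[220.  99.]
 [384.  80.]
 [392. 153.]
 [228. 171.]] 
 [[ 0.6741 -0.2274  0.098 ]
 [ 0.5434 -0.2408  0.098 ]
 [ 0.5345 -0.185   0.098 ]
 [ 0.6713 -0.1703  0.098 ]] [ 0.6058 -0.2059  0.098 ] [0.1313 0.0565]
[-174.2   99.1]
[366.  55.] [18. 34.] 66.0375061035156
[... 458 characters left out ...]
.0606 0.0152]
[-158.6  116.2]
[[133 141 131  97  72  76  81 109 140 151 146 131  76  13  15  18]
 [129 134 139 133 107 102  65  93 127 152 139  80  23  15   9  12]
 [125 134 139 145 129  79  22  20  45  75  76  34  18  13  17  19]
 [129 129 136 116  61  17  17  17   9  29  21  28  46  46  37  32]
 [133 133 107  43  22  17  14  12  16  20  28  10  49  75  62  22]
 [133 118  61  14  21  27  12  21   7  16  12  22  58  79  67  27]
 [121  83  39   0   7   3  14  21  15  14   7  44  74  83  59  15]
 [ 84  67  45  13  12  21  16  20  16  17  51  70  62  54  43  23]
 [ 53  69  74  62  43  29  16   6  16  50  76  54  42  45  51  54]
 [ 49  49  55  60  72  71  50  37  58  63  51  50  48  45  46  44]]
```

```bash
python3 - <<'E'
from h import *
import json
p=json.load(open('p1.json'))
w=plane('wrist',[[215,88],[341,28],[371,113],[254,168]],.098,p)
im=cv2.imread('pics/w2.png');g=cv2.cvtColor(im,cv2.COLOR_BGR2GRAY).astype(np.float32)
c=cv2.cornerSubPix(g,np.float32([[215,88],[341,28],[371,113],[254,168]]).reshape(-1,1,2),(5,5),(-1,-1),(3,30,.01)).reshape(-1,2)
w2=plane('wrist',c,.098,p);print(c.round(1));ang=lambda d:np.degrees(np.arctan2(d[1],d[0])).round(1)
for q in(w,w2):
    print(q.round(4),'len',[np.linalg.norm(q[i]-q[(i+1)%4]).round(4) for i in range(4)],'yaw',ang(q[0]-q[1]),ang(q[3]-q[2]),ang(q[2]-q[1])-90,ang(q[3]-q[0])-90,'nose',(q[1]+q[2])[:2]/2)
pad=np.array([.532,-.1923])
for y in(21,22,23,24):
    a=np.radians(y);X=np.array([np.cos(a),np.sin(a)]);Y=np.array([-X[1],X[0]])
    print(y,'nose from pad',(pad+10e-3*X-64e-3*Y).round(4))
# pad in side view
i2=cv2.imread('pics/side0.png');g2=cv2.cvtColor(i2,cv2.COLOR_BGR2GRAY);m=np.zeros_like(g2);m[283:299,336:359]=(g2[283:299,336:359]<33)
mm=cv2.moments(m,True);u=[mm['m10']/mm['m00'],mm['m01']/mm['m00']];print(u,plane('side',[u],.056))
E
```

```text
[[214.5  83.6]
 [341.   28. ]
 [371.6 115.9]
 [254.2 169.7]]
[[ 0.6771 -0.2357  0.098 ]
 [ 0.5777 -0.2783  0.098 ]
 [ 0.5529 -0.2164  0.098 ]
 [ 0.6492 -0.173   0.098 ]] len [np.float64(0.1081), np.float64(0.0667), np.float64(0.1056), np.float64(0.0687)] yaw 23.2 24.2 21.799999999999997 24.0 nose [ 0.56530031 -0.2473444 ]
[[ 0.6773 -0.239   0.098 ]
 [ 0.5777 -0.2783  0.098 ]
 [ 0.5523 -0.2141  0.098 ]
 [ 0.6491 -0.1716  0.098 ]] len [np.float64(0.107), np.float64(0.0691), np.float64(0.1057), np.float64(0.073)] yaw 21.5 23.7 21.599999999999994 22.599999999999994 nose [ 0.56500981 -0.24621255]
21 nose from pad [ 0.5643 -0.2485]
22 nose from pad [ 0.5652 -0.2479]
23 nose from pad [ 0.5662 -0.2473]
24 nose from pad [ 0.5672 -0.2467]
[348.88461538461536, 290.4175824175824] [[ 0.52341398 -0.20329032  0.056     ]]
```

```bash
python3 - <<'E'
from h import *
print(plane('side',[[365.3,273.4],[395,282.8],[421.6,260.9]],.098).round(4),'expect .553,-.216 /.578,-.278/.677,-.238 swapped order')
# scene crop corners: scale 3.4x3.84 offset 200,230, shifted 416
f=lambda x,y:[200+(x-416)/3.4,230+y/3.84]
print(plane('scene',[f(483,85),f(573,48)],.098).round(4))
print('tower slots etc none')
E
```

```text
[[ 0.5495 -0.2209  0.098 ]
 [ 0.5788 -0.2763  0.098 ]
 [ 0.6703 -0.2463  0.098 ]] expect .553,-.216 /.578,-.278/.677,-.238 swapped order
[[ 0.5886 -0.2787  0.098 ]
 [ 0.562  -0.2131  0.098 ]]
tower slots etc none
```

Wrist and side views agree: nose at (0.565, -0.2475), yaw 22.5°, pad at (0.532, -0.1925), and these match the given geometry. The TCP target is (0.532, -0.228), with tool y along the charger's y (twist -67.5°) and a 45 mm opening. I'll turn and shift at height first.

```bash
python3 -m crank '[{"dx":-0.013,"dy":-0.02,"dz":0,"twist":-7,"grip":0.02},{"dx":-0.026,"dy":-0.04,"dz":0,"twist":-14,"grip":0.02},{"dx":-0.039,"dy":-0.06,"dz":0,"twist":-21,"grip":0.02},{"dx":-0.052,"dy":-0.08,"dz":0,"twist":-28,"grip":0.02},{"dx":-0.063,"dy":-0.098,"dz":0,"twist":-35,"grip":0.02}]' && python3 -m crank '[{"dx":0,"dy":0,"dz":-0.01,"twist":-7,"grip":0.02},{"dx":0,"dy":0,"dz":-0.02,"twist":-14,"grip":0.02},{"dx":0,"dy":0,"dz":-0.03,"twist":-21,"grip":0.02},{"dx":0,"dy":0,"dz":-0.04,"twist":-28,"grip":0.02},{"dx":0,"dy":0,"dz":-0.05,"twist":-32.5,"grip":0.02}]' && python3 -m crank '[{"dx":0,"dy":0,"dz":-0.02,"twist":0,"grip":0.02},{"dx":0,"dy":0,"dz":-0.04,"twist":0,"grip":0.02},{"dx":0,"dy":0,"dz":-0.05,"twist":0,"grip":0.02},{"dx":0,"dy":0,"dz":-0.05,"twist":0,"grip":0.02},{"dx":0,"dy":0,"dz":-0.05,"twist":0,"grip":0.02}]'
python3 - <<'E'
from h import *
for i in range(2): s=arm.get_state();f=arm.grab_frame('wrist')
g=arm.grab_frame('side');print(s['eef_pos'],s['ee_rot'],s['width'],s['q'].round(2))
cv2.imwrite('pics/m3.png',np.hstack([cv2.resize(f[...,::-1],(400,300)),cv2.resize(g[200:350,300:500,::-1],(400,300),interpolation=cv2.INTER_CUBIC)]))
E
```

```text
t: 1.18
eef_pos: [0.5319, -0.2279, 0.2162]
ee_rot: [3.141, -0.0, -2.186]
force: [0.6, -0.5, 0.2]
width: 0.0599
gripper_force: 0.0
t: 1.6
eef_pos: [0.5326, -0.2271, 0.1657]
ee_rot: [3.141, -0.001, -2.754]
force: [0.4, 0.6, -0.0]
width: 0.0445
gripper_force: 0.0
t: 2.02
eef_pos: [0.5323, -0.2276, 0.1165]
ee_rot: [3.141, -0.001, -2.748]
force: [0.1, -0.4, 0.5]
width: 0.0446
gripper_force: 0.0
[ 0.53283246 -0.22786371  0.11737211] [-3.14098660e+00  1.02377680e-04 -2.74787302e+00] 0.0444773018107395 [-0.07  0.26 -0.3   0.   -1.01 -1.11]
```

View pics/m3.png

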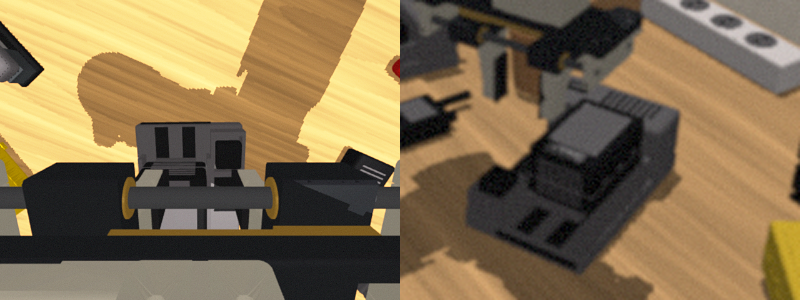

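The wrist half shows the charger square to the gripper, with the pad at about (365,245) at full scale. I'll re-measure the pad and front edge from this closer view.

```bash
python3 - <<'E'
from h import *
s=arm.get_state();f=arm.grab_frame('wrist')[...,::-1].copy();p=[s['eef_pos'],s['ee_rot']]
cv2.imwrite('pics/w4.png',f);g=cv2.cvtColor(cv2.GaussianBlur(f,(3,3),0),cv2.COLOR_BGR2GRAY)
m=np.zeros_like(g);m[200:295,330:400]=(g[200:295,330:400]<34)
n,l,st,ce=cv2.connectedComponentsWithStats(m);a=np.radians(22.5);M=np.array([[np.cos(a),np.sin(a)],[-np.sin(a),np.cos(a)]])
for i in range(1,n):
    if st[i,4]>200:
        x,y,w,h,_=st[i];q=plane('wrist',[[x,y],[x+w,y],[x+w,y+h],[x,y+h]],.056,p)[:,:2]
        print(st[i],'rel TCP in charger axes mm',((q-s['eef_pos'][:2])@M.T*1e3).round(1).tolist())
print(g[190:300:4,365])
q=plane('wrist',[[225,200],[385,200]],.0,p)[:,:2];print(((q-s['eef_pos'][:2])@M.T*1e3).round(1))
cv2.imwrite('pics/c4.png',cv2.resize(f[180:380,200:440],None,fx=3,fy=3,interpolation=cv2.INTER_CUBIC))
E
```

```text
[ 345  224   42   46 1835] rel TCP in charger axes mm [[-7.1, 17.9], [-7.0, 47.7], [27.6, 49.3], [27.6, 18.4]]
[344 271  44  24 590] rel TCP in charger axes mm [[28.4, 17.7], [28.4, 50.0], [47.4, 50.9], [47.4, 18.0]]
[135 113  69  78  67  70  75  77  75  18  19  20  19  22  20  20  19  20
  18  19  52  73  76  56  18  20  18  39]
[[-15.  -80.6]
 [-14.8  55.3]]
```

View pics/c4.png

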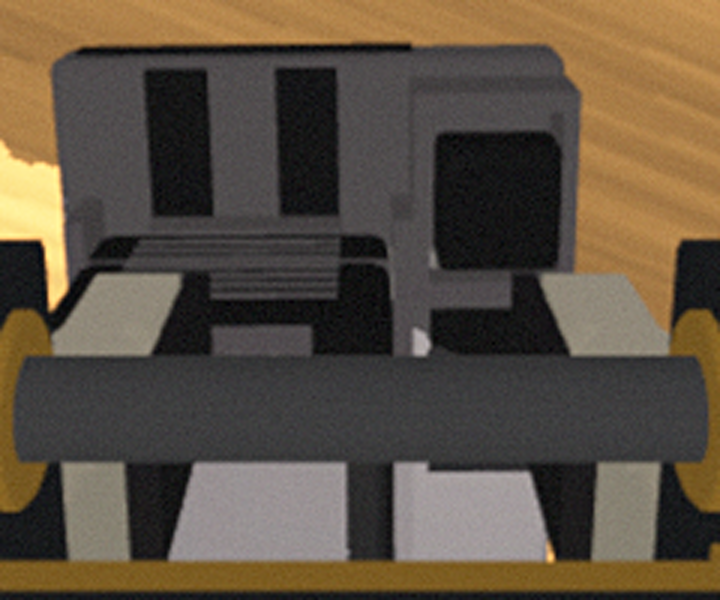

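The closer view puts the pad centre +33 mm (y) and about +11.5 mm (x) from the TCP, as planned. The expected stop is about 13 mm out. Next I'll descend to just above the pad with a 1 mm shift forward.

```bash
python3 -m crank '[{"dx":-0.001,"dy":0,"dz":-0.015,"twist":0,"grip":0.02},{"dx":-0.001,"dy":0,"dz":-0.03,"twist":0,"grip":0.02},{"dx":-0.001,"dy":0,"dz":-0.045,"twist":0,"grip":0.02},{"dx":-0.001,"dy":0,"dz":-0.055,"twist":0,"grip":0.02},{"dx":-0.001,"dy":0,"dz":-0.055,"twist":0,"grip":0.02}]'
python3 - <<'E'
from h import *
z=[]
for i in range(6): arm.grab_frame('side') if i<5 else None; s=arm.get_state(); z.append(np.r_[s['eef_pos'],s['force']])
print(np.mean(z,0).round(4),np.std(z,0).round(4))
g=arm.grab_frame('side');cv2.imwrite('pics/s5.png',cv2.resize(g[220:340,320:480,::-1],None,fx=4.5,fy=4.5,interpolation=cv2.INTER_CUBIC))
E
```

```text
t: 2.63
eef_pos: [0.5299, -0.2278, 0.0603]
ee_rot: [3.14, -0.002, -2.749]
force: [-0.2, 1.4, 0.2]
width: 0.0445
gripper_force: 0.0
[ 0.5315 -0.2282  0.0625  0.0888  0.2908  0.4625] [4.000e-04 1.000e-04 5.000e-04 6.100e-01 2.778e-01 5.819e-01]
```

View pics/s5.png

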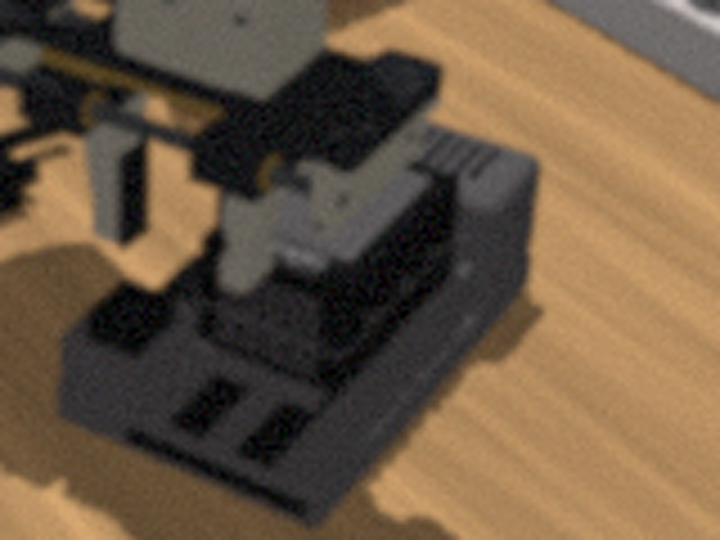

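The fingers are in front of the battery, with tips at crop (120,240) and (240,290). They look higher than I expected, so I'll check by projecting the expected tip points.

```bash
python3 - <<'E'
from h import *
def proj(P,n='side'):
    c=arm.get_calibration(n);T=np.linalg.inv(c['cam_to_world']);K=np.array([[c['fx'],0,c['cx']],[0,c['fy'],c['cy']],[0,0,1.]])
    return cv2.projectPoints(np.array(P,float),cv2.Rodrigues(T[:3,:3])[0],T[:3,3],K,np.array([c['k1'],0,0,0]))[0].reshape(-1,2)
a=np.radians(22.5);X=np.array([np.cos(a),np.sin(a),0]);Y=np.array([-X[1],X[0],0]);t=np.array([.5315,-.2282,.0625])
L=[t+33*1e-3*Y,t-33e-3*Y,[.532,-.1925,.056],[.565,-.2475,.098],[.565,-.2475,.063]]
for nm,q in zip(['btn tip','nose tip','pad','nose top','nose'],proj(L)): print(nm,q.round(1),'crop',((q-[320,220])*4.5).round())
E
```

```text
btn tip [345.5 287.1] crop [115. 302.]
nose tip [373.9 298.9] crop [243. 355.]
pad [349.4 286.3] crop [132. 298.]
nose top [380.  277.6] crop [270. 259.]
nose [379.2 292.2] crop [266. 325.]
```

```bash
python3 - <<'E'
from h import *
def proj(P,n):
    c=arm.get_calibration(n);T=np.linalg.inv(c['cam_to_world']);K=np.array([[c['fx'],0,c['cx']],[0,c['fy'],c['cy']],[0,0,1.]])
    return cv2.projectPoints(np.array(P,float),cv2.Rodrigues(T[:3,:3])[0],T[:3,3],K,np.array([c['k1'],0,0,0]))[0].reshape(-1,2)
t=np.array([.6744,0,.1858]);P=[t+[.054,0,0],t-[.054,0,0],t+[.054,0,.034],t-[.054,0,.034]]
ims=[]
for n,(x,y,w,h) in dict(side=(290,80,120,120),scene=(300,130,120,120)).items():
    im=cv2.imread(f'pics/{n}0.png')[y:y+h,x:x+w];im=cv2.resize(im,(400,400),interpolation=cv2.INTER_CUBIC)
    for k,q in enumerate(proj(P,n)): cv2.drawMarker(im,tuple(int(v) for v in (q-[x,y])*400/w),(0,0,255) if k<2 else (0,255,0),0,14,2)
    print(n,proj(P,n).round(1).tolist());ims.append(im)
cv2.imwrite('pics/t6.png',np.hstack(ims))
E
```

```text
side [[373.8, 172.9], [334.8, 183.7], [374.3, 159.3], [334.9, 197.3]]
scene [[349.9, 240.5], [337.5, 214.5], [350.6, 227.2], [337.2, 226.8]]
```

View pics/t6.png

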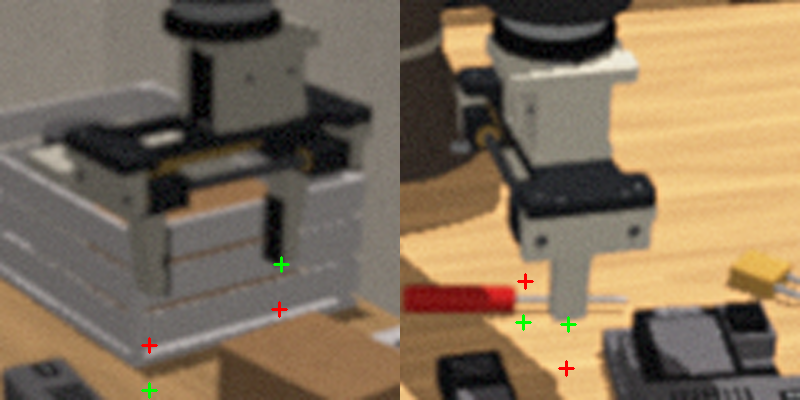

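Both fixed cameras show the fingertips about 34 mm above the reported TCP. The side-view tips sit at the +34 mm marker, not the TCP one. I'll test this against the fingers in the wrist picture.

```bash
python3 - <<'E'
from h import *
c=arm.get_calibration('wrist');T=np.linalg.inv(c['tool_from_camera'])
for half in (.0223,):
  for z in(0,-.01,-.02,-.034,-.05):
    P=np.array([[x,y,z,1] for x in(.0095,-.0095) for y in(-half-.021,-half,half,half+.021)])@T.T
    u=c['fx']*P[:,0]/P[:,2]+c['cx'];v=c['fy']*P[:,1]/P[:,2]+c['cy'];print(z,np.c_[u,v].round().astype(int).tolist())
im=cv2.imread('pics/w4.png');g=cv2.cvtColor(im,cv2.COLOR_BGR2GRAY)
print(g[262:300:2,250],g[280,210:290:3],g[292,210:290:3])
s=arm.get_state();print(s['q'],s['t'])
E
```

```text
0 [[241, 246], [279, 245], [360, 245], [398, 245], [243, 278], [280, 278], [359, 278], [397, 278]]
-0.01 [[237, 251], [277, 251], [362, 251], [402, 251], [239, 285], [278, 285], [361, 285], [400, 285]]
-0.02 [[233, 257], [275, 257], [364, 257], [407, 257], [235, 292], [276, 292], [363, 292], [404, 292]]
-0.034 [[226, 266], [271, 266], [368, 266], [413, 266], [228, 304], [273, 304], [367, 304], [411, 304]]
-0.05 [[217, 279], [266, 279], [373, 279], [423, 279], [220, 320], [268, 320], [371, 320], [420, 320]]
[ 57  51  73  66  54 139 134 137 134 139 135 140 140 133 136 134 139 112
  62] [ 25  32 181 152  11  31 138 139 138 133 137 134 137 137 130 137  46  18
  22  17  21  16  18  17  20  15  12] [ 89  95  69 140 135 135 135 135 136 135 139 138 135 139 107  23  18  27
  14  23  39  78  74  76  78  74  76]
[-6.73333186e-02  3.11093333e-01 -3.67288230e-01  1.83297565e-04
 -8.90755004e-01 -1.11080340e+00] 2.9333
```

The wrist picture agrees that the finger ends appear about 35 mm behind the TCP. A guarded descent settles it: at a commanded TCP z of 0.050 the button is either pressed as planned or shows no force.

```bash
python3 -m crank '[{"dx":0,"dy":0,"dz":-0.003,"twist":0,"grip":0.02},{"dx":0,"dy":0,"dz":-0.006,"twist":0,"grip":0.02},{"dx":0,"dy":0,"dz":-0.009,"twist":0,"grip":0.02},{"dx":0,"dy":0,"dz":-0.011,"twist":0,"grip":0.02},{"dx":0,"dy":0,"dz":-0.011,"twist":0,"grip":0.02}]'
```

```text
t: 3.35
eef_pos: [0.5305, -0.2279, 0.0501]
ee_rot: [3.141, -0.001, -2.749]
force: [0.7, 0.0, -0.1]
width: 0.0445
gripper_force: 0.0
```

There is no contact at TCP z 0.050, so the real tips are about 35 mm above the reported TCP. I'll continue guarded, with pad contact expected near TCP z 0.021.

```bash
python3 -m crank '[{"dx":0,"dy":0,"dz":-0.007,"twist":0,"grip":0.02},{"dx":0,"dy":0,"dz":-0.014,"twist":0,"grip":0.02},{"dx":0,"dy":0,"dz":-0.021,"twist":0,"grip":0.02},{"dx":0,"dy":0,"dz":-0.021,"twist":0,"grip":0.02},{"dx":0,"dy":0,"dz":-0.021,"twist":0,"grip":0.02}]'
python3 - <<'E'
from h import *
z=[]
for i in range(6): f=arm.grab_frame('side'); s=arm.get_state(); z.append(np.r_[s['eef_pos'],s['force']])
print(np.mean(z,0).round(4))
g=cv2.cvtColor(f,cv2.COLOR_RGB2GRAY); print(g[268:302:2,338:358:2]); print(g[276:312:2,364:386:2])
E
```

```text
t: 3.77
eef_pos: [0.5304, -0.228, 0.0289]
ee_rot: [3.141, -0.001, -2.749]
force: [0.8, 0.3, 0.2]
width: 0.045
gripper_force: 0.0
[ 0.5311 -0.2281  0.0299 -0.1315  0.0582  0.2365]
[[141 104 101  96  78  36  20  84 143 136]
 [137 106 100  97  55  14   9  77 141 151]
 [ 98  98  97  98  48   6  15  76 134 136]
 [ 86  96  98  96  53  18  23  77 140 139]
 [ 86  95 103  93  56  21  18  82 142 145]
 [ 87  96 102  97  53   7  23 103 153 156]
 [ 86  93 100  96  48  18  20 107 158 152]
 [ 82  95  99  97  49  28  16 107 163 122]
 [ 79  91 103  97  48  17   9  56  86  54]
 [ 78  81  82  90  42  18  22  21  10  12]
 [ 70  44  21  49  32  20   1  19  16   2]
 [ 55  12   7  14  15  26  13  10  22   8]
 [ 42  25  15  15  15  15  20   3  14  23]
 [ 43  25   1  12  21   4  25   6  24  44]
 [ 52  44  31  31  13  13  23  24  41  51]
 [ 53  54  49  42  40  31  20  38  50  52]
 [ 51  53  45  49  56  48  51  48  51  52]]
[[ 44  13  17  23   6  18  49  71  63  46  48]
 [ 23  12  40  57  34  19  29  69  93  60  47]
 [ 20  20  60  96  94  71  77  94  93  41  14]
 [  9  11  64  98  99 100 102  96  83  19  11]
 [ 13   9  61 101  99 100  99  96  64  29  21]
 [ 16  22  55  98  99 100  97  91  61  33  35]
 [ 28  14  25  86  99 102  97  90  57  32  39]
 [ 24   8  60  94  98  92  95  90  48  34  34]
 [ 20  21  78 101  99 100  98  90  58  37  35]
 [ 29  26  83  98  98 101  98  70  43  42  39]
 [ 57  42  76 100  99 100  72  38  39  35  35]
 [ 52  44  53  74  91  70  40  37  36  31  40]
 [ 46  46  44  51  60  39  33  34  28  35  26]
 [ 48  55  43  46  50  48  50  44  36  27  23]
 [ 47  42  21  26  38  46  48  49  47  48  42]
 [ 33  17   1  17   7  26  50  50  50  57  50]
 [ 19   1   2   4  20  45  46  52  49  46  52]
 [ 12  22  10  24  42  55  51  45  43  37  23]]
```

The numbers put the button fingertip at side (342,287), right at the pad's upper rim, so the tip is near z 0.064. I'll continue in small steps while watching the force.

```bash
python3 -m crank '[{"dx":0,"dy":0,"dz":-0.002,"twist":0,"grip":0.02},{"dx":0,"dy":0,"dz":-0.004,"twist":0,"grip":0.02},{"dx":0,"dy":0,"dz":-0.006,"twist":0,"grip":0.02},{"dx":0,"dy":0,"dz":-0.007,"twist":0,"grip":0.02},{"dx":0,"dy":0,"dz":-0.007,"twist":0,"grip":0.02}]'
python3 - <<'E'
from h import *
z=[]
for i in range(6): f=arm.grab_frame('side'); s=arm.get_state(); z.append(np.r_[s['eef_pos'],s['force'],s['moment']])
print(np.mean(z,0).round(4))
E
```

```text
t: 4.48
eef_pos: [0.5307, -0.228, 0.0224]
ee_rot: [3.141, -0.001, -2.749]
force: [-0.3, 0.8, 0.4]
width: 0.0445
gripper_force: 0.0
[ 0.531  -0.228   0.0227 -0.0465 -0.2717 -0.597  -0.0137 -0.1111  0.0086]
```

```bash
python3 -m crank '[{"dx":0,"dy":0,"dz":-0.001,"twist":0,"grip":0.02},{"dx":0,"dy":0,"dz":-0.002,"twist":0,"grip":0.02},{"dx":0,"dy":0,"dz":-0.003,"twist":0,"grip":0.02},{"dx":0,"dy":0,"dz":-0.003,"twist":0,"grip":0.02},{"dx":0,"dy":0,"dz":-0.003,"twist":0,"grip":0.02}]'
python3 - <<'E'
from h import *
z=[]
for i in range(6): f=arm.grab_frame('side'); s=arm.get_state(); z.append(np.r_[s['eef_pos'],s['force'],s['moment']])
print(np.mean(z,0).round(4))
E
```

```text
t: 5.2
eef_pos: [0.5309, -0.228, 0.0197]
ee_rot: [3.142, -0.0, -2.749]
force: [-0.0, -0.3, 0.4]
width: 0.0449
gripper_force: 0.0
[ 5.310e-01 -2.280e-01  1.980e-02  1.323e-01  3.164e-01 -2.934e-01
 -4.000e-04 -8.890e-02  1.520e-02]
```

```bash
python3 -m crank '[{"dx":0,"dy":0,"dz":-0.001,"twist":0,"grip":0.02},{"dx":0,"dy":0,"dz":-0.002,"twist":0,"grip":0.02},{"dx":0,"dy":0,"dz":-0.003,"twist":0,"grip":0.02},{"dx":0,"dy":0,"dz":-0.003,"twist":0,"grip":0.02},{"dx":0,"dy":0,"dz":-0.003,"twist":0,"grip":0.02}]'
python3 - <<'E'
from h import *
z=[]
for i in range(6): f=arm.grab_frame('side'); s=arm.get_state(); z.append(np.r_[s['eef_pos'],s['force'],s['moment']])
print(np.mean(z,0).round(4)); g=cv2.cvtColor(f,cv2.COLOR_RGB2GRAY); print(g[276:304,334:360:2])
E
```

```text
t: 5.92
eef_pos: [0.5309, -0.228, 0.0167]
ee_rot: [3.142, -0.0, -2.749]
force: [-0.8, -0.1, -0.4]
width: 0.0447
gripper_force: 0.0
[ 0.531  -0.228   0.0168  0.0293 -0.0207 -0.0198 -0.0097 -0.1029  0.0015]
[[ 80  82  87 100 104  98  47  14  27 100 151 149 143]
 [ 82  84  91 100  94  94  50   1  11 100 151 147 142]
 [ 78  84  87  98 102  96  43  12  21 102 157 157 147]
 [ 82  89  86 100  99  96  47  12  23 106 154 155 139]
 [ 73  79  91  95 102  92  47   0  21 112 164 153 121]
 [ 80  84  84  97 100 100  46  15  18 114 162 145  89]
 [ 80  78  88  92  98  97  43  28  17 111 163 116  51]
 [ 77  80  84  97  96  96  49  17  24  88 138  90  27]
 [ 81  79  78  93 102  96  46  15  20  51  87  48   5]
 [ 84  77  84  95  97  93  38  13  21  13  33  28  28]
 [ 82  76  80  95 104  94  36  19  10  18  17  11  24]
 [ 78  79  76  88 100  97  41  11  28  16  24  13  24]
 [ 77  79  76  88 100  92  42   9  11   0  21  21  19]
 [ 82  77  68  81 103  90  47  17  19  12  11   3  20]
 [ 81  78  56  77  98  99  43  12  23  25  20  18  31]
 [ 80  64  53  59  91  94  46  14  20   9  18  23  38]
 [ 79  63  40  36  69  80  38   8  15  10  14  19  43]
 [ 75  57  36  16  40  50  26   4  21   0  11  25  45]
 [ 67  49  45  18  10  15  18  14  15  15  24  39  52]
 [ 62  54  45  26  18  14   9  10  18   7  39  48  52]
 [ 50  49  53  46  35  17  16   8  12  16  42  51  48]
 [ 59  51  49  54  52  33  29   8  23  43  41  50  52]
 [ 58  56  59  49  45  50  39  24  26  39  46  56  46]
 [ 55  54  50  52  53  55  52  48  36  43  55  49  48]
 [ 57  50  57  53  53  51  53  51  46  50  49  51  49]
 [ 50  53  45  46  50  54  51  55  50  52  53  51  50]
 [ 55  53  52  48  52  51  52  51  53  48  52  51  46]
 [ 55  52  55  50  50  47  56  51  50  56  49  48  54]]
```

```bash
python3 - <<'E'
from h import *
def proj(P,n='side'):
    c=arm.get_calibration(n);T=np.linalg.inv(c['cam_to_world']);K=np.array([[c['fx'],0,c['cx']],[0,c['fy'],c['cy']],[0,0,1.]])
    return cv2.projectPoints(np.array(P,float),cv2.Rodrigues(T[:3,:3])[0],T[:3,3],K,np.array([c['k1'],0,0,0]))[0].reshape(-1,2).round(1)
a=np.radians(22.5);X=np.array([np.cos(a),np.sin(a),0]);Y=np.array([-X[1],X[0],0])
t=np.array([.531,-.228,0])
for z in(.045,.05,.055,.06):
    print(z,'corner inner/front, outer/front',proj([t+.0223*Y-.0095*X+[0,0,z],t+.0433*Y-.0095*X+[0,0,z],t-.0223*Y-.0095*X+[0,0,z],t-.0433*Y-.0095*X+[0,0,z]]).tolist())
pad=np.array([.532,-.1925,.056])
for z in(.056,.046):print('pad',proj([pad*[1,1,0]+[0,0,z]+sx*.016*X+sy*.015*Y for sx,sy in((-1,1),(-1,-1),(1,-1),(1,1))]).tolist())
n=np.array([.565,-.2475,0])
print('nose corners z .098/.028',proj([n+.037*Y+[0,0,.098],n-.037*Y+[0,0,.098],n+.037*Y+[0,0,.028],n-.037*Y+[0,0,.028]]).tolist())
o=n+.065*X
print('front corners z0',proj([o-.1075*X+.068*s*Y for s in(1,-1)]+[o+.1075*X-.068*Y]).tolist())
# current nose finger
g=cv2.cvtColor(arm.grab_frame('side'),cv2.COLOR_RGB2GRAY);cv2.imwrite('pics/s7.png',g);print(g[292:312,360:384:2])
E
```

```text
0.045 corner inner/front, outer/front [[346.9, 298.4], [338.2, 294.7], [366.0, 306.6], [375.3, 310.5]]
0.05 corner inner/front, outer/front [[347.0, 296.4], [338.2, 292.7], [366.1, 304.6], [375.4, 308.5]]
0.055 corner inner/front, outer/front [[347.0, 294.4], [338.2, 290.7], [366.2, 302.5], [375.6, 306.5]]
0.06 corner inner/front, outer/front [[347.0, 292.4], [338.2, 288.7], [366.3, 300.5], [375.7, 304.4]]
pad [[338.8, 287.6], [351.3, 292.9], [360.0, 285.0], [347.6, 280.0]]
pad [[338.8, 291.6], [351.2, 296.9], [359.9, 288.9], [347.6, 283.9]]
nose corners z .098/.028 [[363.6, 271.3], [397.0, 284.2], [362.7, 299.6], [394.7, 313.0]]
front corners z0 [[338.2, 315.6], [397.1, 342.2], [445.1, 286.7]]
[[ 52  45  22  21  59  96 100  99  92  90  52  38]
 [ 56  51  22  15  46  97 103  99  95  92  57  38]
 [ 56  48  33   8  39  86 103  98  92  93  50  50]
 [ 57  53  44  28  46  87 103  97  95  88  47  40]
 [ 51  49  56  48  71 100 102 100  97  85  54  31]
 [ 45  50  64  42  81 101 100  96  97  90  46  30]
 [ 51  46  55  45  85  98 102  98  97  79  43  25]
 [ 50  56  54  45  83  99  98  90  95  71  37  42]
 [ 56  51  46  45  87 102  97  97  85  47  37  33]
 [ 53  53  51  49  80  96 102  99  77  38  24  28]
 [ 49  49  55  40  79 102  97  92  67  47  41  24]
 [ 54  52  49  35  62  85  93  78  57  54  51  41]
 [ 46  55  48  30  32  55  75  59  54  50  52  50]
 [ 44  53  46  25  21  19  41  40  44  54  48  53]
 [ 55  48  42  16   7   4   6  29  48  55  59  49]
 [ 51  44  22  16  14   0   9  34  49  55  49  53]
 [ 48  35  14  11   1  17   1  45  50  48  52  46]
 [ 42  27  18  25  14  13  33  50  52  48  45  34]
 [ 38  21   3  11  11  17  43  50  49  51  48  28]
 [ 26   0  13  10   5  34  50  54  51  45  43  16]]
```

Projecting the tips into the side view gives z of about 0.057, so contact should come within a millimetre or two. I'll continue.

```bash
python3 -m crank '[{"dx":0,"dy":0,"dz":-0.001,"twist":0,"grip":0.02},{"dx":0,"dy":0,"dz":-0.002,"twist":0,"grip":0.02},{"dx":0,"dy":0,"dz":-0.003,"twist":0,"grip":0.02},{"dx":0,"dy":0,"dz":-0.003,"twist":0,"grip":0.02},{"dx":0,"dy":0,"dz":-0.003,"twist":0,"grip":0.02}]'
python3 - <<'E'
from h import *
z=[]
for i in range(5): f=arm.grab_frame('side'); s=arm.get_state(); z.append(np.r_[s['eef_pos'],s['force'],s['moment']])
print(np.mean(z,0).round(4))
E
```

```text
t: 6.68
eef_pos: [0.5311, -0.228, 0.0138]
ee_rot: [-3.141, 0.0, -2.749]
force: [-1.1, -0.7, 3.4]
width: 0.0446
gripper_force: 1.5
[ 0.5311 -0.2281  0.0138 -0.1426 -0.0682  3.0088  0.1272  0.05    0.0146]
```

Contact: 3 N upward on the button finger. The nose finger is in front of the battery with its tip at about z 0.054. Now I'll press through the catch.

```bash
python3 -m crank '[{"dx":0,"dy":0,"dz":-0.0015,"twist":0,"grip":0.02},{"dx":0,"dy":0,"dz":-0.003,"twist":0,"grip":0.02},{"dx":0,"dy":0,"dz":-0.0045,"twist":0,"grip":0.02},{"dx":0,"dy":0,"dz":-0.0045,"twist":0,"grip":0.02},{"dx":0,"dy":0,"dz":-0.0045,"twist":0,"grip":0.02}]'
python3 - <<'E'
from h import *
z=[]
for i in range(5): f=arm.grab_frame('side'); s=arm.get_state(); z.append(np.r_[s['eef_pos'],s['force'],s['moment']])
print(np.mean(z,0).round(4),s['gripper_force'])
cv2.imwrite('pics/s8.png',f[...,::-1])
a=cv2.cvtColor(f,cv2.COLOR_RGB2GRAY);b=cv2.imread('pics/s7.png',0);d=cv2.absdiff(cv2.GaussianBlur(a,(3,3),0),cv2.GaussianBlur(b,(3,3),0))
print('changed bbox',cv2.boundingRect((d>25).astype(np.uint8)),(d>25).sum())
E
```

```text
t: 7.35
eef_pos: [0.5301, -0.2283, 0.0093]
ee_rot: [3.141, -0.001, -2.75]
force: [-3.4, -1.1, 7.6]
width: 0.0448
gripper_force: 6.9
[ 0.5301 -0.2283  0.0093 -3.7166 -1.1518  7.597  -0.1241  1.1668 -0.2139] 6.895111767807975
changed bbox (0, 0, 422, 405) 5456
```

The tool now feels about 3.9 N along the charger's -x with the button held down, so the battery has sprung out and is trapped. I'll check the travel from the side images.

```bash
python3 - <<'E'
from h import *
b=cv2.cvtColor(cv2.imread('pics/side0.png'),cv2.COLOR_BGR2GRAY);s7=cv2.imread('pics/s7.png',0);a=cv2.cvtColor(cv2.imread('pics/s8.png'),cv2.COLOR_BGR2GRAY)
up=lambda i:cv2.resize(i,None,fx=4,fy=4,interpolation=cv2.INTER_CUBIC)
for nm,(x,y,w,h) in dict(plate=(396,256,26,20),side=(390,270,30,26),tower=(424,262,14,14)).items():
    for k,ref in(('s7',s7),('s0',b)):
        t=up(ref[y:y+h,x:x+w]);r=up(a[y-12:y+h+12,x-12:x+w+12]);m=cv2.matchTemplate(r,t,cv2.TM_CCOEFF_NORMED);_,v,_,l=cv2.minMaxLoc(m)
        print(nm,k,round(v,2),(l[0]/4-12,l[1]/4-12))
n=plane('side',[[405,265],[401.4,268.3]],.098);print(n)
w=[]
for i in range(3):
    s=arm.get_state();arm.grab_frame('wrist');w.append(np.r_[s['eef_pos'],s['force']])
print(np.round(w,4))
E
```

```text
plate s7 0.91 (-1.25, 4.25)
plate s0 0.43 (-12.0, -12.0)
side s7 0.95 (-1.0, 3.75)
side s0 0.68 (0.0, 12.0)
tower s7 0.96 (0.0, 0.0)
tower s0 0.95 (0.0, 0.0)
[[ 0.63286356 -0.23975239  0.098     ]
 [ 0.61951573 -0.24495908  0.098     ]]
[[ 0.53   -0.2283  0.0093 -3.6176 -1.3145  7.1149]
 [ 0.5301 -0.2283  0.0093 -3.2581 -1.5244  6.5999]
 [ 0.5301 -0.2283  0.0093 -3.4999 -1.7334  7.4147]]
```

```bash
python3 - <<'E'
from h import *
def proj(P,n='side'):
    c=arm.get_calibration(n);T=np.linalg.inv(c['cam_to_world']);K=np.array([[c['fx'],0,c['cx']],[0,c['fy'],c['cy']],[0,0,1.]])
    return cv2.projectPoints(np.array(P,float),cv2.Rodrigues(T[:3,:3])[0],T[:3,3],K,np.array([c['k1'],0,0,0]))[0].reshape(-1,2)
a=np.radians(22.5);X=np.array([np.cos(a),np.sin(a),0]);Y=np.array([-X[1],X[0],0]);c=np.array([.62,-.24,.09])
q=proj([c,c-.01*X,c-.01*Y,c-[0,0,.01]]);print('10mm of -X,-Y,-Z in px',(q[1:]-q[0]).round(2).tolist())
s7=cv2.imread('pics/s7.png',0);s8=cv2.cvtColor(cv2.imread('pics/s8.png'),cv2.COLOR_BGR2GRAY)
m=np.zeros_like(s7);m[245:320,380:428]=255
u=lambda i:cv2.GaussianBlur(i,(3,3),0)
p=cv2.goodFeaturesToTrack(u(s7),25,.05,4,mask=m);n,st,e=cv2.calcOpticalFlowPyrLK(u(s7),u(s8),p,None,winSize=(9,9),maxLevel=2)
for i in range(len(p)):
    if st[i]: print(p[i].ravel().round(),(n[i]-p[i]).ravel().round(1),e[i].round(1))
E
```

```text
10mm of -X,-Y,-Z in px [[-2.45, 2.37], [4.47, 1.65], [-0.33, 4.11]]
[420. 259.] [-1.   4.8] [12.6]
[392. 245.] [-0.1  0.4] [4.5]
[415. 263.] [-1.   3.9] [4.2]
[389. 280.] [-0.4  3.7] [1.4]
[380. 284.] [-0.6  3.9] [2.1]
[385. 279.] [-0.6  3.7] [1.3]
[391. 252.] [-0.2  3.3] [4.4]
[390. 293.] [-0.5  3.3] [3.]
[380. 301.] [-1.4  4.5] [1.8]
[388. 312.] [-3.2  3.8] [1.6]
[410. 269.] [-0.5  3.6] [2.1]
[423. 278.] [-2.5  1.7] [5.1]
[395. 279.] [-0.4  3.7] [1.2]
[410. 274.] [-0.5  3.7] [4.1]
[415. 312.] [-0.1  0.1] [1.]
[383. 310.] [-3.6  3.8] [1.8]
[402. 250.] [-2.5  3.9] [7.7]
[393. 307.] [-3.2  3.8] [1.6]
[418. 278.] [-3.1  3.2] [3.4]
[404. 245.] [32.7 11.5] [13.5]
[423. 266.] [-28.  -11.7] [16.4]
[380. 280.] [-0.5  3.7] [2.1]
[394. 285.] [-0.7  3.7] [1.3]
[412. 282.] [-0.1  1.9] [8.7]
[427. 301.] [-0.  0.] [1.1]
```

Features low on the battery moved (-3.2, 3.8) px, which is about 14 mm straight out with no tilt. The (-0.5, 3.7) px points match the gripper's own descent. The battery is still and held with about 3.9 N, so I'll hand in.

```bash
python3 - <<'E'
from station import arm
for i in range(4): arm.grab_frame('side')
s=arm.get_state();print(s['t'],s['force'].round(1),s['eef_pos'].round(4))
print(arm.job_done())
E
```

```text
7.95 [-4.5 -0.9  6.8] [ 0.5301 -0.2283  0.0093]
the job is handed in; nothing more can be done
None
```

I pressed the tall charger's release button with one finger, and the other finger is holding the sprung battery about 14 mm out with roughly 4 N (measured at the wrist); the job is handed in at about 8 s, but no verdict came back.

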